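Snap the guard cap onto the chick vaccinator's needle stud

TASK

The batch is finished: make the vaccinator's needle safe. Pick up the red guard cap from the tray, set it squarely on the needle stud and press it straight down until it clicks, then keep pressing after the force drops so that it is fully home and squeezing the rubber seal; finish while you are still holding it pressed down like that, not letting go. Leave the blue cap in the tray, the vial and the screwdriver alone.

Things in the scene. Friction and masses are not known exactly. Their poses are not given: they have to be found in the camera images.
- vaccinator: Chick vaccinator, heavy and fixed: blue base, low white deck, 240 mm (x) by 400 mm (y). Origin on the table straight under the needle stud, z up. A steel plate on the deck, 104 mm above the table, carries the stud. Two guide rails run along y, 70 mm either side of the stud, up to 117 mm. The white hump begins about 95 mm to the +y side, 180 mm high, with a bottle pole at x 65, y 265 mm.
- stud_top (a point): Centre of the top of the upright aluminium needle stud, z up. The stud is 22 mm in diameter and 26 mm tall above its round flange (60 mm in diameter, 106 mm above the table); its top 8 mm taper to 12 mm diameter as a lead-in.
- tongue0 (a joint): One of the four sprung dark steel latch tongues in the stud, m pushed in: 0 sprung out, at most 0.0045. Each is a ramp that starts flush 17 mm above the flange and sticks out to 29 mm diameter at its tip, 10.5 mm above the flange; the cap's lip pushes them in and they spring out again over it with a click.
- seal (a joint): Squeeze of the black rubber seal ring round the foot of the stud (41 mm in diameter, free top 7 mm above the flange, 19 mm below the stud's top), m: 0 free, grows as it is pressed down, 0.003 fully squeezed. About 4.5 N per mm.
- guard_cap_mid (a point): Middle of the red guard cap, on its axis, 26 mm above its rim, z up. It stands mouth down in the tray; 52 mm tall, about 50 g: a hollow skirt 40 mm in diameter and 30 mm tall, topped by a ribbed grip knob 26 mm in diameter and 22 mm tall. The flat shoulder at the knob's foot is 4 mm above this middle.
- guard_cap_mouth (a point): Centre of the red cap's rim. An inward lip 3 mm thick leaves a 24 mm bore; above it the inside is 32 mm wide, up to 26 mm from the rim. Pushed on the stud: at 17 mm above the flange the lip meets the tongues, the push rises to 10-25 N and falls off near 10 mm, the tongues click out over the lip at about 6 mm, and the seal is met at 7 mm and fully squeezed at 4 mm.
- blue_cap_mid (a point): Middle of a similar but slimmer blue cap (skirt 34 mm in diameter, same height) standing in the same tray about 110 mm from the red one; it does not fit the stud and stays where it is.
- tray: Shallow fixed aluminium tray, 120 mm (x) by 240 mm (y), 14 mm high, floor 4 mm thick; origin under its centre. The two caps stand about 55 mm from its centre, one to its +y and one to its -y side; which is which varies.
- vial_mid (a point): Middle of a small amber vaccine vial, 32 mm in diameter and 62 mm tall, standing on the table beyond the tray; not used.
- screwdriver: Screwdriver with a yellow handle, 180 mm long, lying on the table beyond the tray and the vaccinator; origin under its centre; not used.
There are look-alikes about, which are no part of the job. Of the things that look like the part that bears guard_cap_mid, take the one that is farthest to the robot's right at the start.

How it is judged:
By the outcome, as a careful person would: the job done as asked, in the order asked, and still so for the second after the job is handed in, while the arm keeps its last pose, push and grip.
It also fails if it takes over 42 s, if anything falls off the work surface, if the arm or the gripper's body presses on something with over 40 N, if the wrist force passes 120 N, or if a joint passes its speed limit or range.

ROBOT

A 6-joint arm with a two-finger parallel gripper is mounted at the origin on the work surface. World frame = base frame: x ahead of the robot, y to its left, z up, the work surface at z = 0. Lengths are in m, angles in rad, forces in N, time in s.
With the tool pointing down it reaches from about 0.4 to 0.825 m from the base axis. Payload 7 kg.
Tool frame: the origin (TCP) lies on the mounting face of the last link; the fingertips stand arm.tcp_to_tips ahead of it and the grasp point (between the pads) lies 159 mm ahead of it (arm.tcp_to_tips is the distance from the TCP to the fingertips, in m); z points along the fingers, y is the direction in which the jaws open and shut (so a half turn about z gives the same grasp; the last joint's range is limited). The gripper opens to 88 mm and grips with 3 to 60 N. Pads are 19 mm wide; open, the fingers measure 130 mm over their backs; the gripper's body (78 mm by 193 mm) begins 47 mm behind the grasp point.
Start: joints at [1.485, 0.359, 0.012, 0, -1.224, -0.288], TCP at [0.246, 0.628, 0.405] pointing down, gripper open.
Joint ranges: [-3.07, 3.07], [-1.43, 2.12], [-1.02, 1.25], [-3.03, 1.67], [-3.05, -0], [-3.03, 3.03]. Speed limits (rad/s): [2.39, 2.39, 3.01, 3.14, 3.14, 3.14].

INTERFACE

Orientations are given as [roll, pitch, yaw] about the fixed x, y, z axes, in that order (R = Rz(yaw) Ry(pitch) Rx(roll)).
In Python, from station import arm, cams, job_done, finder gives the robot as it stands.
- The arm moves only by the tool play_rows, never from a script. Its argument "targets" is a list that holds one entry, the list of rows, each a list of 4 numbers: the shift along the tool's x, y, z in m, then the turn about the tool's z in degrees. A call has 1 to 5 rows; each row is the pose to reach, as a shift and turn from the pose commanded when the call began, along the tool's axes at that moment; what a row does not reach only later rows make up. A row lasts 1/8 s, in which the tool goes at most 62.5 mm and 10.7 degrees, less where a joint would pass 70% of its speed; a pose out of reach is approached as far as the arm can. A call with a gripper value outside its range is refused whole. "grip" is the closure in counts, from 0 (fully open) to 255 (shut), set as the call begins (left out, the last holds). The fingers move at their own pace and stop on an object; "newtons" is the grip in N (left out, the last holds). Time passes only in rows, so rows that repeat a pose let the fingers close. It gives the time, the measured TCP pose, the force and the opening at its end, in the units of the state.
- arm.get_state(): the state, without advancing time (a new reading comes with each control period).
- cams.grab_frame(name): name is "scene" or "top" or "wrist"; returns (picture, depth): 400x640x3 uint8, red, green, blue; 400x640 float32, m along the optical axis (not along the pixel's ray), 0 where there is no reading.
- cams.camera_params(name): a dict with "intrinsics" (3x3 intrinsics, pixels), "position" and "attitude" of the camera in the world. Camera axes: x right, y down, z forward; pixel columns grow to the right and rows downward; lengths in m; the calibration is good to about 2 mm. A picture is of the moment at which its call begins: read the wrist's pose just before it. camera_params takes no time and is no camera call; for the wrist camera it gives the pose at the moment of the call.
- job_done(): hands the job in, once; it reports no verdict.
Trained networks look in the newest picture that a camera, given by its name, has taken for a name from the list of things; names that differ only in an ending like _2 or _b are one class to them, and where a whole thing is asked for, a point or a joint stands for the part that bears it (a point fixed in the world has none). Each returns a list of dicts, best first, with "score" (0 to 1); they miss things now and then, are a little off and sometimes report something else, mostly with a low value. They report only what shows in the picture. A call takes as long as a camera call. They do not tell look-alikes from the thing itself.
- finder.find_in(camera, query): "xyz" ([x, y, z] in m, in world coordinates, good to about 4 mm: the middle of the surface that is visible of it).
- finder.masks_of(camera, query): "mask" (400x640 bool, what is visible of it).
The state is a dict: "t": time; "q": joint angles; "qd": joint speeds; "joint_efforts": joint torques, N m; "eef_pos": TCP position; "ee_rot": TCP orientation; "force": force on the tool from outside, world axes, zero at the start; "moment": the same for the moment, N m; "width": finger opening in m.
Only numpy, scipy, OpenCV 4.12 (cv2) and the standard library are available. Lean on these libraries where they do the work, as an engineer would, in place of code of your own. Each camera call takes 0.05 s, during which the arm holds its last target. There are 200 camera calls.

## Working session

There is one attempt and no reset: what is moved stays moved. The work goes in short steps, Python scripts to look and compute and a tool call to move; the robot and the scene stay as the last step left them, time stands still between calls to the robot, and variables do not carry over. Pictures are saved under pics/ and viewed, about 8 in all and at most 12, crops included, and the job is handed in when it is done.

Besides the shell and the picture viewer there is one more tool, called as name(argument=value, ...) on one line, values as JSON. play_rows: Moves the arm, as the interface text tells. Its arguments: {"type":"object","properties":{"targets":{"type":"array","items":{"type":"array","items":{"type":"array","items":{"type":"number"}}}},"grip":{"type":"number"},"newtons":{"type":"number"}},"required":["targets"]}

```bash
mkdir -p pics; ls; cat > h.py <<'E'
import numpy as np, cv2
from station import arm, cams, job_done, finder
def R_of(a):
    a=np.array(a,float)
    if a.shape==(3,3): return a
    from scipy.spatial.transform import Rotation as R
    if a.size==4: return R.from_quat(a).as_matrix()
    return R.from_euler('xyz',a).as_matrix()
def cloud(name):
    p=cams.camera_params(name); im,d=cams.grab_frame(name)
    K=np.array(p["intrinsics"]); v,u=np.mgrid[:400,:640]
    c=np.stack([(u-K[0,2])/K[0,0]*d,(v-K[1,2])/K[1,1]*d,d],-1)
    w=c@R_of(p["attitude"]).T+np.array(p["position"])
    w[d<=0]=np.nan
    return im,d,w
def save(im,f): cv2.imwrite('pics/'+f,im[...,::-1])
E
python3 - <<'E'
from h import *
s=arm.get_state(); print({k:np.round(v,4) for k,v in s.items()}); print(arm.tcp_to_tips)
for n in ("scene","top","wrist"): print(n,{k:np.round(v,4).tolist() for k,v in cams.camera_params(n).items()})
a=[]
for n in ("scene","top"):
    im,d,w=cloud(n); a.append(im); np.savez(f'{n}.npz',im=im,w=w)
    for q in ("guard_cap_mid","blue_cap_mid","stud_top","vaccinator","tray"):
        print(n,q,[(round(r["score"],2),np.round(r["xyz"],3).tolist()) for r in finder.find_in(n,q)])
save(a[0],'scene.png');save(a[1],'top.png'); print(arm.get_state()["t"])
E
```

```text
pics
{'t': np.float64(0.0), 'q': array([ 1.4851e+00,  3.5940e-01,  1.1100e-02, -3.0000e-04, -1.2241e+00,
       -2.8810e-01]), 'qd': array([ 0.0002,  0.0015,  0.0006, -0.0011, -0.0007, -0.0014]), 'joint_efforts': array([-2.70000e-03, -5.82707e+01,  2.93054e+01,  6.99680e+00,
        7.10000e-03, -2.00000e-04]), 'eef_pos': array([0.2464, 0.6282, 0.4037]), 'ee_rot': array([ 3.1399e+00, -2.0000e-04, -3.7390e-01]), 'force': array([ 0.2405,  0.108 , -0.1904]), 'moment': array([-0.0128,  0.0894, -0.0173]), 'width': np.float64(0.0876)}
0.1781
scene {'intrinsics': [[494.3954, 0.0, 333.5952], [0.0, 494.3954, 200.9731], [0.0, 0.0, 1.0]], 'position': [1.0634, -0.5533, 0.9699], 'attitude': [-2.4702, 0.0011, 0.8223]}
top {'intrinsics': [[435.6219, 0.0, 309.3109], [0.0, 435.6219, 201.2326], [0.0, 0.0, 1.0]], 'position': [0.4581, -0.0833, 0.9065], 'attitude': [-3.0179, 0.0239, -1.5756]}
wrist {'intrinsics': [[323.9003, 0.0, 319.027], [0.0, 323.9003, 199.159], [0.0, 0.0, 1.0]], 'position': [0.3216, 0.5978, 0.3841], 'attitude': [2.8405, 0.0001, -1.9451]}
scene guard_cap_mid [(0.91, [0.636, -0.082, 0.031]), (0.86, [0.396, -0.112, 0.032]), (0.79, [0.571, -0.22, 0.032]), (0.64, [0.61, 0.196, 0.107]), (0.25, [0.578, -0.277, 0.007])]
scene blue_cap_mid [(0.67, [0.614, -0.323, 0.036]), (0.26, [0.576, -0.22, 0.037])]
scene stud_top [(0.73, [0.606, 0.198, 0.109])]
scene vaccinator [(0.98, [0.609, 0.195, 0.104])]
scene tray [(0.98, [0.582, -0.274, 0.005]), (0.27, [0.613, -0.32, 0.036])]
top guard_cap_mid [(0.81, [0.386, -0.103, 0.03]), (0.67, [0.561, -0.209, 0.032]), (0.62, [0.624, -0.069, 0.032])]
top blue_cap_mid [(0.78, [0.604, -0.31, 0.043])]
top stud_top [(0.8, [0.578, 0.206, 0.134])]
top vaccinator [(0.97, [0.575, 0.206, 0.136])]
top tray [(0.91, [0.576, -0.27, 0.005])]
0.6
```

View pics/scene.png

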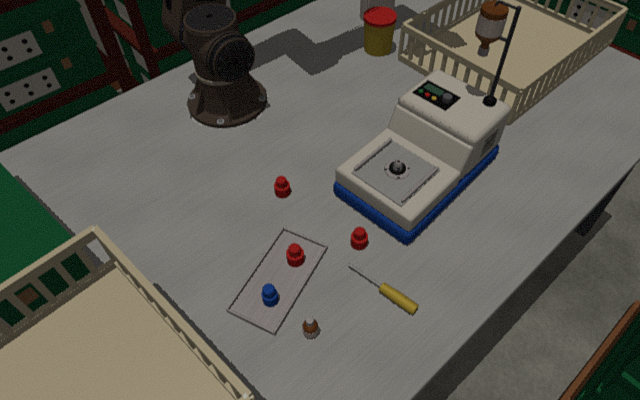

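View pics/top.png

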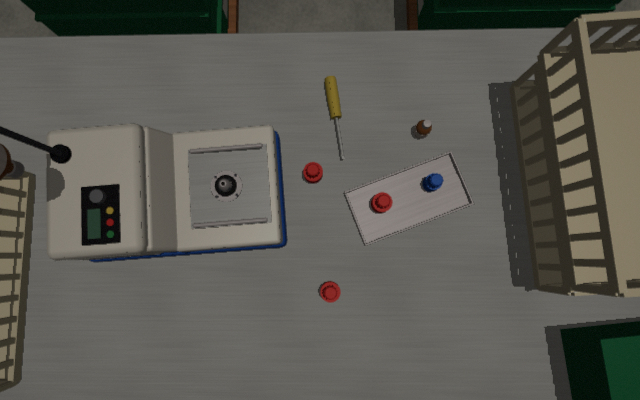

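The scene shows three look-alike red caps, at scene pixels (282,187), (359,238) and (295,255). In the top view they are at (330,292), (313,173) and (382,202). Only the one at (295,255)/(382,202) stands in the tray, and it also has the lowest y (farthest to the robot's right), so it is my choice. The blue cap is at (269,294), and the stud is at scene (397,168) and top (227,185).

```bash
python3 - <<'E'
from h import *
for n in ("scene","top"):
    z=np.load(n+'.npz'); im,w=z['im'].astype(int),z['w']
    red=(im[...,0]>90)&(im[...,1]<60)&(im[...,2]<60)
    for nm,c in (("tray red",(.566,-.215)),("stud",(.58,.205))):
        r=np.hypot(w[...,0]-c[0],w[...,1]-c[1])
        m=(r<.035)&((w[...,2]>.05)&red if nm!="stud" else (w[...,2]>.122))
        p=w[m]; print(n,nm,m.sum(),p.mean(0).round(4),np.percentile(p,[2,98],axis=0).round(4).tolist())
        v,u=np.nonzero(m); print('px',u.mean(),v.mean())
        if nm!="stud":
            mm=(r<.04)&(w[...,2]>.014)&red; p=w[mm]; print('  all',mm.sum(),np.percentile(p,[1,99],axis=0).round(4).tolist())
# two-view check on finder masks skipped; tray axis
z=np.load('top.npz'); w=z['w']; 
m=(abs(w[...,2]-.012)<.006)&(np.hypot(w[...,0]-.576,w[...,1]+.27)<.15)
print('tray',cv2.minAreaRect((w[m][:,:2]*1000).astype(np.float32)))
im=cv2.resize(z['im'][150:250,180:460],None,fx=2.8,fy=2.8,interpolation=cv2.INTER_CUBIC);save(im,'crop1.png')
E
```

```text
scene tray red 84 [ 0.5669 -0.2126  0.0549] [[0.5552, -0.2237, 0.0513], [0.5775, -0.2015, 0.0582]]
px 293.9166666666667 247.78571428571428
  all 173 [[0.5506, -0.2302, 0.0289], [0.5835, -0.1945, 0.0582]]
scene stud 723 [0.5796 0.214  0.1522] [[0.5473, 0.1976, 0.1232], [0.6123, 0.2354, 0.1796]]
px 431.20746887966806 126.76901798063624
top tray red 125 [ 0.5647 -0.2095  0.0551] [[0.5536, -0.2202, 0.0517], [0.5756, -0.1984, 0.058]]
px 383.688 200.328
  all 246 [[0.5457, -0.2271, 0.0303], [0.5822, -0.191, 0.058]]
top stud 1159 [0.5791 0.216  0.1542] [[0.5476, 0.1994, 0.1239], [0.6116, 0.2361, 0.1803]]
px 149.2830025884383 187.07592752372736
tray ((609.1434326171875, -254.01397705078125), (191.8156280517578, 240.6829833984375), 20.573564529418945)
```

View pics/crop1.png

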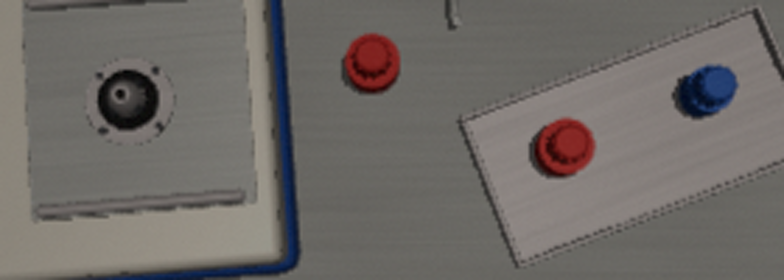

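The crop confirms the choice: the red cap in the tray is at crop (567,146), the blue one is beside it at (708,90), and the other red cap at (372,62) is outside the tray. The stud is at crop (128,100), i.e. top px (226,186), so my "stud" cloud picked up the hump instead. I'll redo the stud from its pixels.

```bash
python3 - <<'E'
from h import *
for n,(u,v) in (("scene",(397,168)),("top",(227,185))):
    w=np.load(n+'.npz')['w']; q=w[v-16:v+17,u-16:u+17].reshape(-1,3)
    for lo,hi in ((.126,.14),(.108,.126),(.1,.108)):
        p=q[(q[:,2]>lo)&(q[:,2]<hi)]
        if len(p): print(n,lo,len(p),np.nanmedian(p,0).round(4),np.nanpercentile(p,[3,97],axis=0).round(4).tolist())
# intersect rays by height: pixel of stud top in top
w=np.load('top.npz')['w']
# rails/deck yaw: edges of points on rails z>.112 in region
m=(w[...,2]>.112)&(w[...,2]<.122)&(np.hypot(w[...,0]-.60,w[...,1]-.1)<.13)
print('rails',m.sum(),cv2.minAreaRect((w[m][:,:2]*1000).astype(np.float32)))
m=np.zeros_like(m); v,u=np.nonzero(m)
for n in("scene","top"):
    cams.grab_frame(n)
    for r in finder.masks_of(n,"guard_cap_mid"):
        v,u=np.nonzero(r["mask"]); print(n,r["score"],u.mean().round(1),v.mean().round(1))
E
```

```text
scene 0.126 35 [0.5896 0.0887 0.129 ] [[0.5819, 0.0818, 0.1267], [0.5966, 0.0961, 0.1334]]
scene 0.108 156 [0.595  0.0823 0.1126] [[0.5717, 0.071, 0.1082], [0.6092, 0.1077, 0.1254]]
scene 0.1 865 [0.5893 0.0889 0.1035] [[0.5375, 0.0415, 0.1005], [0.6348, 0.1446, 0.1067]]
top 0.126 85 [0.5872 0.0905 0.13  ] [[0.5795, 0.0829, 0.1262], [0.5953, 0.0991, 0.1337]]
top 0.108 297 [0.5862 0.087  0.1125] [[0.5697, 0.0714, 0.1082], [0.6074, 0.1087, 0.1249]]
top 0.1 703 [0.59   0.0842 0.1047] [[0.5598, 0.0598, 0.1015], [0.6202, 0.1193, 0.1075]]
rails 1150 ((597.3695678710938, 110.40138244628906), (171.38172912597656, 183.9083251953125), 4.219222068786621)
scene 0.64 281.7 186.8
scene 0.62 294.6 254.8
scene 0.56 358.6 238.1
top 0.83 329.9 291.4
top 0.75 381.2 202.1
top 0.71 312.7 172.4
```

Stud ≈ (0.588, 0.090, top 0.132) and red cap axis ≈ (0.566, -0.211, top 0.056). Both views agree within 3 mm, and the heights match the text. Next I travel over the tray.

play_rows(targets=[[[0.03,0.033,0,0],[0.07,0.077,0,0],[0.11,0.121,0,0],[0.15,0.165,0,0],[0.19,0.209,0,0]]], grip=0)

```text
t: 1.42
eef_pos: [0.3474, 0.3625, 0.4049]
ee_rot: [-3.141, -0.0, -0.373]
force: [1.0, -0.9, 1.1]
width: 0.0877
```

play_rows(targets=[[[0.04,0.044,0,0],[0.08,0.088,0,0],[0.12,0.132,0,0],[0.16,0.176,0,0],[0.2,0.22,0,0]]])

```text
t: 2.05
eef_pos: [0.4531, 0.0847, 0.4052]
ee_rot: [-3.14, -0.001, -0.373]
force: [1.4, 1.3, 0.1]
width: 0.0878
```

play_rows(targets=[[[0.04,0.044,0,0],[0.08,0.088,0,0],[0.12,0.132,0.02,0],[0.16,0.176,0.04,0],[0.18,0.2,0.05,0]]])

```text
t: 2.68
eef_pos: [0.5477, -0.168, 0.3533]
ee_rot: [3.141, 0.001, -0.376]
force: [0.2, 0.8, 0.2]
width: 0.0875
```

```bash
cat >> h.py <<'E'
def redcap(n,c,ztop):
    im,d,w=cloud(n); i=im.astype(int)
    red=(i[...,0]>80)&(i[...,1]<.5*i[...,0])&(i[...,2]<.5*i[...,0])&(np.hypot(w[...,0]-c[0],w[...,1]-c[1])<.04)
    k=red&(abs(w[...,2]-ztop)<.006); z0=np.median(w[k][:,2])
    k=red&(abs(w[...,2]-z0)<.003)
    (cx,cy),r=cv2.minEnclosingCircle((w[k][:,:2]*1000).astype(np.float32))
    v,u=np.nonzero(k)
    return im,w,red,dict(n=k.sum(),mean=w[k].mean(0).round(4),circ=(round(cx,1),round(cy,1),round(r,1)),px=(u.mean().round(1),v.mean().round(1)))
def toolvec(p,s):  # world vector -> tool axes
    return R_of(s["ee_rot"]).T@np.array(p)
E
python3 - <<'E'
from h import *
s=arm.get_state(); im,w,red,r=redcap("wrist",(.566,-.211),.056); print(s["eef_pos"].round(4),s["ee_rot"].round(4),r)
p=w[red&(w[...,2]>.012)]; print(red.sum(),np.percentile(p,[1,99],axis=0).round(4).tolist())
print([(round(x["score"],2),np.round(x["xyz"],4)) for x in finder.find_in("wrist","guard_cap_mid")])
d=np.array([r["mean"][0],r["mean"][1],0])-s["eef_pos"]*[1,1,0]; print(toolvec(d,s).round(4))
save(im,'w1.png')
E
```

```text
[ 0.5477 -0.168   0.3533] [ 3.141e+00  1.300e-03 -3.759e-01] {'n': np.int64(684), 'mean': array([ 0.5654, -0.2111,  0.0558]), 'circ': (564.9, -211.3, 13.6), 'px': (np.float64(357.4), np.float64(157.2))}
1554 [[0.547, -0.2291, 0.0149], [0.5847, -0.1924, 0.0575]]
[(0.92, array([ 0.5702, -0.2082,  0.0284])), (0.63, array([ 0.3958, -0.1106,  0.0296])), (0.6, array([ 0.6253, -0.0766,  0.0293])), (0.18, array([0.6284, 0.0053, 0.0867]))]
[ 0.0323  0.0336 -0.    ]
```

View pics/w1.png

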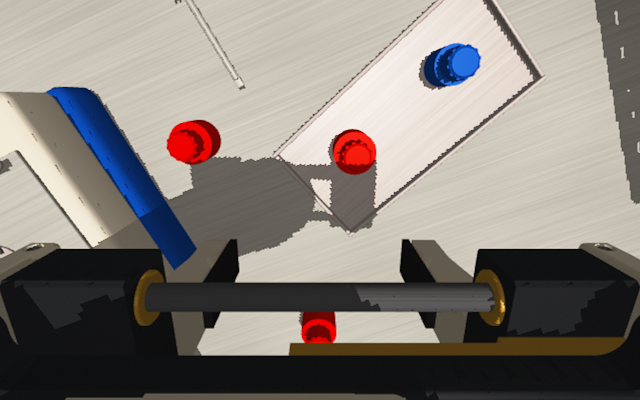

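The wrist view shows the chosen red cap in the tray at (355,152), with the blue one at (458,63). The measured centre is (0.5654,-0.2111), top 0.0558, and knob radius 13.6 mm fits. Now I go over it and check again.

play_rows(targets=[[[0.016,0.017,0.02,0],[0.0323,0.0336,0.045,0],[0.0323,0.0336,0.063,0],[0.0323,0.0336,0.063,0]]])

```text
t: 3.28
eef_pos: [0.5648, -0.208, 0.2906]
ee_rot: [3.141, 0.003, -0.374]
force: [0.4, 0.7, 0.6]
width: 0.0876
```

```bash
python3 - <<'E'
from h import *
s=arm.get_state(); im,w,red,r=redcap("wrist",(.5655,-.211),.056); print(s["eef_pos"].round(4),s["ee_rot"].round(4),r)
p=w[red&(w[...,2]>.012)]; print(red.sum(),np.percentile(p,[1,99],axis=0).round(4).tolist())
sh=w[red&(w[...,2]>.028)&(w[...,2]<.042)]; print('shoulder z hist',np.histogram(sh[:,2],bins=14,range=(.028,.042))[0])
d=np.array([r["mean"][0],r["mean"][1],0])-s["eef_pos"]*[1,1,0]; print(toolvec(d,s).round(4))
E
```

```text
[ 0.5648 -0.208   0.2906] [ 3.1409e+00  2.6000e-03 -3.7390e-01] {'n': np.int64(950), 'mean': array([ 0.5659, -0.2115,  0.0558]), 'circ': (565.1, -211.3, 13.5), 'px': (np.float64(322.2), np.float64(214.4))}
2368 [[0.5516, -0.2301, 0.0143], [0.5848, -0.1928, 0.0573]]
shoulder z hist [  8  13  16  13  41 277 425  83  11  12  11  13  12  14]
[ 0.0023  0.0028 -0.    ]
```

play_rows(targets=[[[0.002,0.003,0.025,0],[0.002,0.003,0.05,0],[0.002,0.003,0.068,0],[0.002,0.003,0.075,0],[0.002,0.003,0.075,0]]])

```text
t: 3.95
eef_pos: [0.5664, -0.2116, 0.2174]
ee_rot: [-3.142, -0.001, -0.373]
force: [0.4, 0.4, 1.1]
width: 0.0873
```

play_rows(targets=[[[0,0,0,0],[0,0,0,0],[0,0,0,0],[0,0,0,0],[0,0,0,0]]], grip=255, newtons=45)

```text
t: 4.58
eef_pos: [0.566, -0.212, 0.2167]
ee_rot: [3.142, -0.0, -0.374]
force: [0.1, -1.2, -0.3]
width: 0.0431
```

play_rows(targets=[[[0,0,0,0],[0,0,0,0]]])

```text
t: 4.82
eef_pos: [0.566, -0.2119, 0.2166]
ee_rot: [-3.142, 0.0, -0.374]
force: [-0.0, 0.5, -0.4]
width: 0.0251
```

play_rows(targets=[[[0,0,0,0],[0,0,0,0]]])

```text
t: 5.08
eef_pos: [0.566, -0.2119, 0.2166]
ee_rot: [-3.142, 0.0, -0.374]
force: [-0.9, -0.1, -0.4]
width: 0.0247
```

play_rows(targets=[[[0,0,-0.03,0],[0,0,-0.07,0],[0,0,-0.12,0],[0,0,-0.16,0],[0,0,-0.16,0]]])

```text
t: 5.7
eef_pos: [0.5667, -0.2121, 0.3806]
ee_rot: [-3.14, -0.007, -0.373]
force: [-0.3, 0.2, -0.7]
width: 0.0248
```

```bash
python3 - <<'E'
from h import *
s=arm.get_state(); print(s["eef_pos"].round(4),s["ee_rot"].round(4),s["width"],s["force"])
im,d,w=cloud("wrist"); save(im,'w2.png')
E
```

```text
[ 0.5667 -0.2121  0.3806] [-3.1401 -0.0067 -0.3735] 0.02475235634780228 [-0.28496744  0.17514146 -0.72921776]
```

View pics/w2.png

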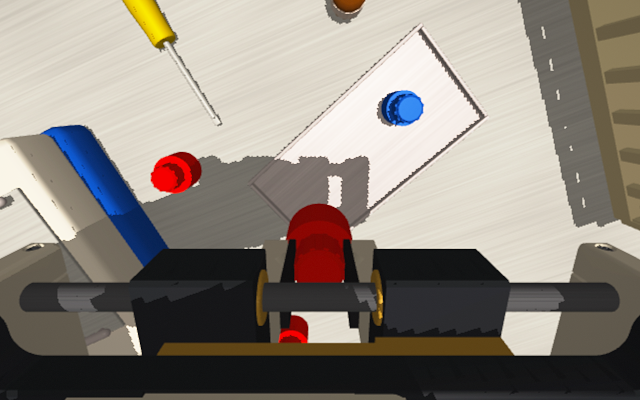

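The cap hangs upright in the jaws at (320,240). The tray now holds only the blue cap at (403,107). Next I go to a viewpoint short of the stud.

play_rows(targets=[[[-0.02,-0.035,0,0],[-0.044,-0.075,0,0],[-0.068,-0.116,0,0],[-0.094,-0.16,0,0],[-0.12,-0.204,0,0]]])

```text
t: 6.38
eef_pos: [0.5279, 0.0231, 0.3752]
ee_rot: [3.14, 0.002, -0.374]
force: [1.1, -0.5, -1.2]
width: 0.025
```

play_rows(targets=[[[-0.025,-0.042,0,0],[-0.05,-0.085,0,0],[-0.05,-0.085,0,0]]])

```text
t: 6.75
eef_pos: [0.5125, 0.1217, 0.3753]
ee_rot: [3.14, 0.002, -0.37]
force: [-0.6, -0.7, -0.0]
width: 0.0249
```

```bash
cat >> h.py <<'E'
def look(f,c=(.588,.0895)):
    s=arm.get_state(); im,d,w=cloud("wrist"); print(s["t"],s["eef_pos"].round(4),s["ee_rot"].round(4),s["width"].round(4),s["force"].round(1))
    r=np.hypot(w[...,0]-c[0],w[...,1]-c[1])
    for lo,hi in ((.1295,.136),(.112,.126),(.105,.109)):
        m=(r<.04)&(w[...,2]>lo)&(w[...,2]<hi)
        if m.sum()<5: continue
        v,u=np.nonzero(m); p=w[m]
        (cx,cy),R=cv2.minEnclosingCircle((p[:,:2]*1000).astype(np.float32))
        print(lo,m.sum(),np.median(p,0).round(4),p.mean(0).round(4),'circ',round(cx,1),round(cy,1),round(R,1),'px',u.mean().round(1),v.mean().round(1))
    save(im,f); return s,im,w
E
python3 - <<'E'
from h import *
look('w3.png'); print([(x["score"],np.round(x["xyz"],4)) for x in finder.find_in("wrist","stud_top")])
E
```

```text
Traceback (most recent call last):
  File "h.py", line 28, in look
    s=arm.get_state(); im,d,w=cloud("wrist"); print(s["t"],s["eef_pos"].round(4),s["ee_rot"].round(4),s["width"].round(4),s["force"].round(1))
                                                                                                      ^^^^^^^^^^^^^^^^
AttributeError: 'float' object has no attribute 'round'
```

```bash
sed -i 's/s\["width"\].round(4)/round(float(s["width"]),4)/' h.py
python3 - <<'E'
from h import *
look('w3.png'); print([(x["score"],np.round(x["xyz"],4)) for x in finder.find_in("wrist","stud_top")])
E
```

```text
6.8 [0.5127 0.1204 0.3753] [ 3.1398e+00  1.6000e-03 -3.7110e-01] 0.0248 [-0.2 -0.6 -0. ]
0.1295 435 [0.5889 0.0899 0.1321] [0.5889 0.0899 0.1318] circ 589.0 89.7 8.3 px 319.0 96.2
0.112 1740 [0.5897 0.0893 0.1135] [0.5893 0.0895 0.1149] circ 588.9 89.8 20.2 px 319.3 95.3
0.105 3602 [0.5922 0.0887 0.1062] [0.5908 0.0891 0.1062] circ 588.0 89.5 40.0 px 319.1 92.8
[(0.83, array([0.5914, 0.175 , 0.1039]))]
```

View pics/w3.png

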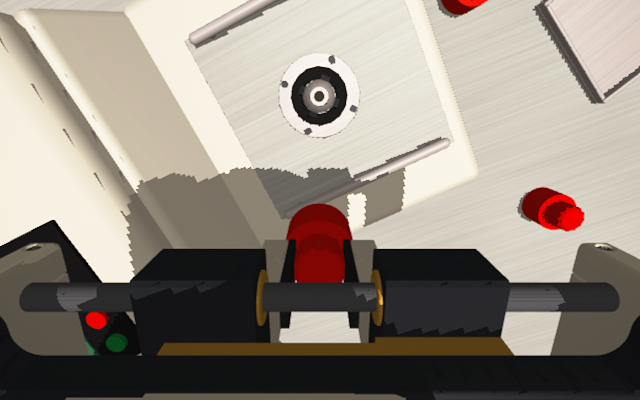

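The stud is at wrist px (319,96), in line with the held cap (column 319). It measures (0.5889, 0.0898, 0.132), which agrees with the fixed cameras. I'll align over it with the rim about 10 mm above.

play_rows(targets=[[[0.03,0.0,0,0],[0.06,0.0,0,0],[0.083,0.001,0.008,0],[0.083,0.001,0.02,0],[0.083,0.001,0.02,0]]])

```text
t: 7.52
eef_pos: [0.5895, 0.0871, 0.3546]
ee_rot: [3.139, 0.003, -0.375]
force: [0.3, -0.1, -0.3]
width: 0.0245
```

play_rows(targets=[[[0,0,0,0],[0,0,0,0]]])

```text
t: 7.78
eef_pos: [0.59, 0.0882, 0.3573]
ee_rot: [-3.141, -0.001, -0.373]
force: [0.1, -0.1, -1.2]
width: 0.0249
```

```bash
python3 - <<'E'
from h import *
s=arm.get_state(); print(s["t"],s["eef_pos"].round(4),s["ee_rot"].round(4),s["width"],s["force"].round(1))
out=[]
for n in("scene","top","wrist"):
    im,d,w=cloud(n); i=im.astype(int)
    red=(i[...,0]>45)&(i[...,1]<.5*i[...,0])&(i[...,2]<.5*i[...,0])&(np.hypot(w[...,0]-.589,w[...,1]-.09)<.05)&(w[...,2]>.1)
    p=w[red]
    if len(p):
        print(n,len(p),np.percentile(p,[1,50,99],axis=0).round(4).tolist())
        sk=p[(p[:,2]<.168)&(p[:,2]>.146)]
        if len(sk)>20: # fit circle r=20 to skirt side
            from scipy.optimize import least_squares
            f=least_squares(lambda q:np.hypot(sk[:,0]-q[0],sk[:,1]-q[1])-.020,[.589,.09],loss='soft_l1',f_scale=.001)
            print('  skirt axis',f.x.round(4),len(sk))
    if n!="wrist":
        p0=np.array([.589,.09,.15]); P=cams.camera_params(n); c=R_of(P["attitude"]).T@(p0-P["position"]); K=np.array(P["intrinsics"]); u,v=(K@c/c[2])[:2].astype(int)
        out.append(cv2.resize(im[max(v-40,0):v+40,u-45:u+45],(390,347),interpolation=cv2.INTER_CUBIC))
save(np.hstack(out),'align.png')
E
```

```text
7.775 [0.59   0.0882 0.3573] [-3.1408e+00 -7.0000e-04 -3.7320e-01] 0.024854760780216305 [ 0.1 -0.1 -1.2]
scene 282 [[0.5797, 0.0674, 0.1233], [0.5983, 0.0801, 0.171], [0.6086, 0.1, 0.1977]]
  skirt axis [0.5879 0.089 ] 110
wrist 4028 [[0.5827, 0.069, 0.1448], [0.5991, 0.0843, 0.1811], [0.6087, 0.1011, 0.1979]]
  skirt axis [0.5886 0.0883] 696
```

View pics/align.png

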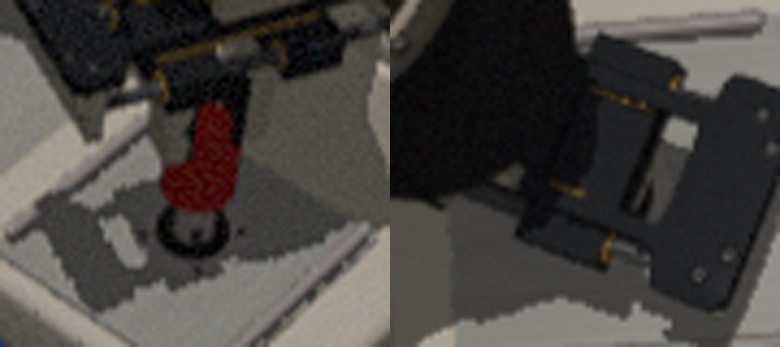

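The scene crop shows the cap upright above the stud, centred to a millimetre or two. The wrist fit says to shift about 1.4 mm towards +y. I'll correct that and lower over the lead-in in steps, watching the force.

play_rows(targets=[[[-0.0006,-0.0013,0.0,0],[-0.0006,-0.0013,0.006,0],[-0.0006,-0.0013,0.012,0],[-0.0006,-0.0013,0.018,0],[-0.0006,-0.0013,0.018,0]]], newtons=60)

```text
t: 8.55
eef_pos: [0.5899, 0.0892, 0.3378]
ee_rot: [3.141, 0.001, -0.374]
force: [-0.4, -0.5, -0.8]
width: 0.0247
```

play_rows(targets=[[[0,0,0,0],[0,0,0,0]]])

```text
t: 8.8
eef_pos: [0.5902, 0.0894, 0.3389]
ee_rot: [-3.141, -0.0, -0.374]
force: [0.4, -0.7, -0.6]
width: 0.0246
```

play_rows(targets=[[[0,0,0.002,0],[0,0,0.003,0],[0,0,0.004,0],[0,0,0.004,0]]])

```text
t: 9.3
eef_pos: [0.5901, 0.0894, 0.3346]
ee_rot: [3.142, 0.0, -0.374]
force: [-0.6, 0.2, -0.1]
width: 0.0244
```

play_rows(targets=[[[0,0,0.001,0],[0,0,0.002,0],[0,0,0.002,0]]])

```text
t: 9.68
eef_pos: [0.5903, 0.0895, 0.3329]
ee_rot: [-3.141, -0.0, -0.374]
force: [-0.9, 0.8, 1.8]
width: 0.0245
```

play_rows(targets=[[[0,0,0.001,0],[0,0,0.002,0],[0,0,0.002,0]]])

```text
t: 10.05
eef_pos: [0.5904, 0.0894, 0.3313]
ee_rot: [-3.141, -0.001, -0.374]
force: [0.3, 0.6, 5.3]
width: 0.0248
```

play_rows(targets=[[[0,0,0.001,0],[0,0,0.0015,0],[0,0,0.0015,0]]])

```text
t: 10.42
eef_pos: [0.5905, 0.0894, 0.3304]
ee_rot: [-3.141, -0.002, -0.373]
force: [-0.2, 0.1, 7.7]
width: 0.0246
```

play_rows(targets=[[[0,0,0.001,0],[0,0,0.0015,0],[0,0,0.0015,0]]])

```text
t: 10.8
eef_pos: [0.5906, 0.0894, 0.3293]
ee_rot: [-3.14, -0.002, -0.373]
force: [-1.7, -0.3, 10.4]
width: 0.0245
```

play_rows(targets=[[[0,0,0.001,0],[0,0,0.0015,0],[0,0,0.0015,0]]])

```text
t: 11.18
eef_pos: [0.5897, 0.0894, 0.3251]
ee_rot: [3.141, 0.001, -0.374]
force: [-0.4, 0.5, -2.2]
width: 0.0249
```

The force peaked above 10 N, then fell off at TCP 0.325 as the lip passed the tongues. I keep pressing into the seal.

play_rows(targets=[[[0,0,0.001,0],[0,0,0.002,0],[0,0,0.002,0]]])

```text
t: 11.55
eef_pos: [0.5901, 0.0893, 0.3244]
ee_rot: [3.141, -0.0, -0.374]
force: [-1.5, -0.0, 4.9]
width: 0.0249
```

play_rows(targets=[[[0,0,0.001,0],[0,0,0.002,0],[0,0,0.002,0]]])

```text
t: 11.92
eef_pos: [0.5902, 0.0893, 0.3231]
ee_rot: [-3.141, -0.001, -0.373]
force: [-3.4, 0.1, 9.7]
width: 0.0242
```

play_rows(targets=[[[0,0,0.001,0],[0,0,0.002,0],[0,0,0.002,0]]])

```text
t: 12.3
eef_pos: [0.5902, 0.0893, 0.3224]
ee_rot: [-3.141, -0.002, -0.373]
force: [-7.3, 1.0, 16.9]
width: 0.0247
```

play_rows(targets=[[[-0.001,0,0.001,0],[-0.001,0,0.001,0],[-0.001,0,0.001,0]]])

```text
t: 12.68
eef_pos: [0.5898, 0.0894, 0.3223]
ee_rot: [-3.141, -0.004, -0.373]
force: [-5.4, -0.8, 20.8]
width: 0.0248
```

```bash
python3 - <<'E'
from h import *
for _ in range(3):
    s=arm.get_state(); im,d,w=cloud("wrist"); print(s["t"],s["eef_pos"].round(4),s["ee_rot"].round(4),s["force"].round(1),s["width"])
i=im.astype(int)
red=(i[...,0]>45)&(i[...,1]<.5*i[...,0])&(i[...,2]<.5*i[...,0])&(np.hypot(w[...,0]-.589,w[...,1]-.09)<.05)&(w[...,2]>.1)
p=w[red]; print(np.percentile(p,[1,50,99],axis=0).round(4).tolist(),'shoulder',np.histogram(p[:,2],bins=14,range=(.132,.146)))
im2,d,w2=cloud("scene"); 
out=[cv2.resize(im[150:340,220:420],(380,361),interpolation=cv2.INTER_CUBIC),cv2.resize(im2[130:210,352:442],(406,361),interpolation=cv2.INTER_CUBIC)]
save(np.hstack(out),'press.png')
E
```

```text
12.675 [0.5898 0.0894 0.3223] [-3.1405 -0.0036 -0.3728] [-5.4 -0.8 20.8] 0.02481313095870051
12.725 [0.5898 0.0894 0.3223] [-3.1406 -0.0036 -0.3727] [-6.1 -0.9 20. ] 0.024444152335595017
12.775 [0.5898 0.0895 0.3223] [-3.1405 -0.0036 -0.3728] [-5.8 -0.9 20.5] 0.024489630851267666
[[0.5833, 0.0701, 0.1098], [0.5994, 0.0855, 0.1462], [0.6088, 0.1018, 0.1632]] shoulder (array([ 30,  41,  36,  37,  38,  33,  78, 347, 415,  63,  33,  38,  38,
        46]), array([0.132, 0.133, 0.134, 0.135, 0.136, 0.137, 0.138, 0.139, 0.14 ,
       0.141, 0.142, 0.143, 0.144, 0.145, 0.146]))
```

View pics/press.png

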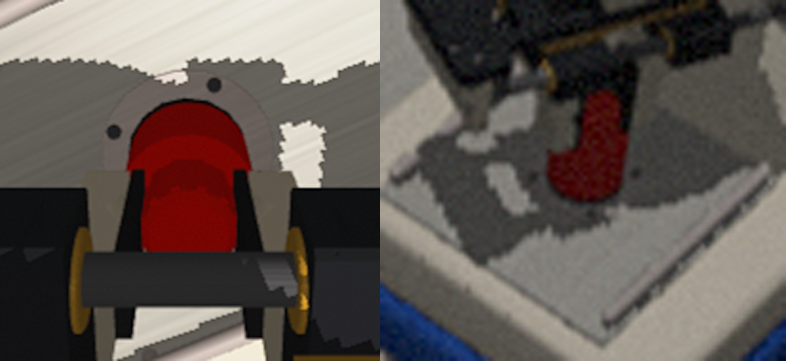

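The cap sits squarely on the flange with its shoulder at z = 0.140, so the rim is at 0.110, 4 mm above the flange. Extra push no longer moves it, and the force is a steady 20 N. I'm handing in.

```bash
python3 -c "
from h import *
print(job_done()); print(arm.get_state()['force'])"
```

```text
the job is handed in; nothing more can be done
None
the job is handed in; nothing more can be done
```

The red guard cap is latched on the needle stud and fully pressed down. I handed the job in at about 12.8 s with the gripper still holding it.

- **Picking:** Three red caps looked alike. I took the one in the tray, which was also the farthest to the robot's right. I did not touch the blue cap, the other red caps, the vial or the screwdriver.
- **Pressing:** The push built up to at least 10.4 N, then fell to about zero at the click. I kept pressing until the force rose again to a steady 20 N.
- **Last checks:**
    - **Seating:** The cap's shoulder measured 0.140 m, which puts its rim about 4 mm above the flange, the fully squeezed height. The last millimetre of command added force but no movement.
    - **Grip:** It held at about 25 mm on the knob. The text gives the knob as 26 mm.
- **Disagreements:**
    - **Side force:** A sideways force of about 6 N remained on the tool at the end. A 1 mm correction reduced it only slightly.
    - **Stud finder:** The trained finder put the stud several centimetres off in all three cameras. I used my own depth measurement instead, on which the cameras agreed within about 2 mm.

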